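# Sort the desk kit into the felt-lined caddy

## Task

Put the desk kit away in the wooden caddy, each thing set down in the middle of its own compartment and the same way up as it is now: the spool of red thread on the red felt, the eraser on the blue felt, the steel pencil sharpener on the yellow felt and the glue stick with the orange cap on the green felt. The plain steel block and the spool of blue thread do not belong to the kit: leave them where they are.

Things in the scene. Friction and masses are not known exactly. Their poses are not given: they have to be found in the camera images.
- spool_red: spool of red thread standing on end: wooden foot 34 mm across and 5 mm high, red thread 33 mm across up to 39 mm, thin wooden core to 44 mm. To be put away on the red felt. Origin: centre of its underside; z up along its axis.
- eraser: white eraser in a dark blue card sleeve, lying flat, 21 (x) x 45 (y) x 13 (z) mm. To be put away on the blue felt. Origin: centre of its underside; y along its length, z up.
- sharpener: small steel pencil sharpener, 15 (x) x 25 (y) x 12 (z) mm, grey with a black round spot on top. To be put away on the yellow felt. Origin: centre of its underside; y along its length, z up.
- glue_stick: closed glue stick standing on end, round, 28 mm across, 60 mm high, white with a grey foot and an orange cap (top 20 mm). To be put away on the green felt. Origin: centre of its underside; z up along its axis.
- steel_block: look-alike, to be left where it is: plain grey steel block, 30 (x) x 22 (y) x 18 (z) mm, bigger than the sharpener and without a black spot. Origin: centre of its underside; z up.
- spool_blue: look-alike, to be left where it is: spool of blue thread standing on end, of the same shape and size as the red one. Origin: centre of its underside; z up.
- felt_red: Red felt square, 70x70x2 mm, the fixed floor of one compartment of a low dark wooden caddy. Origin: centre of its underside, mid-compartment, 6 mm above the table; x, y parallel to the walls, z up. Caddy: fixed, 166x166x18 mm, 2x2 compartments 74x74 mm inside, centres 80 mm apart, walls 6 mm thick, their tops 10 mm above the felt's top. Which colour lies in which compartment varies.
- felt_blue: Blue felt square, 70x70x2 mm, the fixed floor of one compartment of a low dark wooden caddy. Origin: centre of its underside, mid-compartment, 6 mm above the table; x, y parallel to the walls, z up. Caddy: fixed, 166x166x18 mm, 2x2 compartments 74x74 mm inside, centres 80 mm apart, walls 6 mm thick, their tops 10 mm above the felt's top. Which colour lies in which compartment varies.
- felt_yellow: Yellow felt square, 70x70x2 mm, the fixed floor of one compartment of a low dark wooden caddy. Origin: centre of its underside, mid-compartment, 6 mm above the table; x, y parallel to the walls, z up. Caddy: fixed, 166x166x18 mm, 2x2 compartments 74x74 mm inside, centres 80 mm apart, walls 6 mm thick, their tops 10 mm above the felt's top. Which colour lies in which compartment varies.
- felt_green: Green felt square, 70x70x2 mm, the fixed floor of one compartment of a low dark wooden caddy. Origin: centre of its underside, mid-compartment, 6 mm above the table; x, y parallel to the walls, z up. Caddy: fixed, 166x166x18 mm, 2x2 compartments 74x74 mm inside, centres 80 mm apart, walls 6 mm thick, their tops 10 mm above the felt's top. Which colour lies in which compartment varies.
Things that resemble listed ones, but are neither listed nor needed, are in the scene too. Leave any turquoise look-alike of the glue_stick alone. Of the things that look like the eraser, take the one that is nearest to the robot's base at the start.

How it is judged (in metres and radians):
At the end, for the whole second after the job is handed in: Each of the four kit things rests on its own felt (its origin less than 7 mm above the felt's origin), within 15 mm of the middle of the compartment, the same way up as at the start (within 0.15 rad) and at rest; the plain steel block and the blue spool are within 20 mm of where they stood (horizontal distance between spool_red and felt_red below 0.015 m and z of spool_red in the frame of felt_red below 0.007 m and angle between each of spool_red, eraser, sharpener, glue_stick's own z axis and vertical below 0.15 rad and linear speed of each of spool_red, eraser, sharpener, glue_stick below 0.02 m/s and angular speed of each of spool_red, eraser, sharpener, glue_stick below 0.2 rad/s and horizontal distance between eraser and felt_blue below 0.015 m and z of eraser in the frame of felt_blue below 0.007 m and horizontal distance between sharpener and felt_yellow below 0.015 m and z of sharpener in the frame of felt_yellow below 0.007 m and horizontal distance between glue_stick and felt_green below 0.015 m and z of glue_stick in the frame of felt_green below 0.007 m and distance of each of steel_block, spool_blue from where it was at the start of the episode below 0.02 m); the robot touches nothing.
It fails at once if the plain steel block is moved by 20 mm or more, or tipped over (distance of steel_block from where it was at the start of the episode above 0.02 m or angle between steel_block's own z axis and vertical above 0.5 rad).
It fails at once if the spool of blue thread is moved by 20 mm or more, or tipped over (distance of spool_blue from where it was at the start of the episode above 0.02 m or angle between spool_blue's own z axis and vertical above 0.5 rad).
It also fails if it takes over 90 s, if anything falls off the work surface, if the arm or the gripper's body presses on something with over 40 N, if the wrist force passes 120 N, or if a joint passes its speed limit or range.

## Robot

A 7-joint arm with a two-finger parallel gripper is mounted at the origin on a cart in front of the work surface, level with it; the furniture and walls round the work are solid. World frame = base frame: x ahead of the robot, y to its left, z up, the work surface at z = 0. Lengths are in mm, angles in rad, forces in N, time in s.
With the tool pointing down it reaches from about 400 to 875 mm from the base axis. Payload 4.4 kg.
Tool frame: the origin (TCP) lies midway between the tips of the shut fingers; the grasp point (between the pads) lies ctrl.grip_depth behind it (ctrl.grip_depth is the distance from the TCP to the grasp point, in mm); z points along the fingers, y is the line along which they close (so a half turn about z gives the same grasp; the last joint's range is limited). The gripper opens to 85 mm and grips with 20 to 120 N. Pads are 22 mm wide; open, the fingers measure 114 mm over their backs; the gripper's body (76 mm by 85 mm) begins 54 mm behind the grasp point. The pads swing forward as they close: fully open they stand 13 mm farther back than shut.
Start: joints at [-1.368, 0.628, 0.038, 1.517, -0.027, 0.996, -0.02], TCP at [172.599, 626.68, 231.313] pointing down, gripper open.
Joint ranges: [-3.06, 3.06], [-0.37, 2.12], [-1.25, 1.32], [0.18, 2.47], [-1.1, 4.24], [0.23, 1.98], [-2.94, 2.94]. Speed limits (rad/s): [2.57, 2.57, 3.14, 3.14, 3.14, 3.14, 3.14].

## Interface

Orientations are given as [roll, pitch, yaw] about the fixed x, y, z axes, in that order (R = Rz(yaw) Ry(pitch) Rx(roll)).
In Python, from cell import ctrl gives the robot as it stands.
- The arm moves only by the tool carry_out, never from a script. Its argument "deltas" is one flat list of numbers, 7 for each row, row after row: the turn, a rotation vector about the tool's x, y, z in degrees, then the shift along the tool's x, y, z in m, then the closure, from -1 (fully open) to 1 (shut). In form: [wx, wy, wz, dx, dy, dz, claw, wx, wy, wz, dx, dy, dz, claw, ...]. A call has 1 to 12 rows; each row shifts and turns the commanded pose from where the row before left it, along the tool's axes as they then stand; what a row does not reach is not made up. A row lasts 1/8 s, in which the tool goes at most 62.5 mm and 10.7 degrees, less where a joint would pass 70% of its speed; a pose out of reach is approached as far as the arm can. A call with a gripper value outside its range is refused whole. The fingers move at their own pace and stop on an object; the grip force is fixed at half the most. Time passes only in rows, so rows that do not move let the fingers close. It gives the time, the measured TCP pose, the force, the opening and the grip force at its end, in the units of the state.
- ctrl.read_state(): the state, without advancing time (a new reading comes with each control period).
- ctrl.get_image(name): name is "scene" or "side" or "wrist"; returns the picture (400x640x3 uint8, red, green, blue); there is no depth.
- ctrl.calibration(name): a dict with "mtx" (3x3 intrinsics, pixels), "R" (3x3) and "t" (3): a world point X has camera coordinates R X + t. Camera axes: x right, y down, z forward; pixel columns grow to the right and rows downward; lengths in mm; the calibration is good to about 2 mm. The wrist camera is an equidistant fisheye: a pixel r from the principal point sees the ray r / f radians off the axis. A picture is of the moment at which its call begins: read the wrist's pose just before it. calibration takes no time and is no camera call; for the wrist camera it gives the pose at the moment of the call.
- ctrl.finish_job(): hands the job in; it is judged then, once.
The state is a dict: "clock": time; "qpos": joint angles; "qd": joint speeds; "tau": joint torques, N m; "eef_pos": TCP position; "tool_rot": TCP orientation; "force": force on the tool from outside, world axes, zero at the start; "torque": the same for the moment, N m; "width": finger opening in mm; "gripper_force": force on a finger pad.
Only numpy, scipy, OpenCV 4.12 (cv2) and the standard library are available. Lean on these libraries where they do the work, as an engineer would, in place of code of your own. Each camera call takes 0.05 s, during which the arm holds its last target. There are 200 camera calls.

## Working session

There is one attempt and no reset: what is moved stays moved. The work goes in short steps, Python scripts to look and compute and a tool call to move; the robot and the scene stay as the last step left them, time stands still between calls to the robot, and variables do not carry over. Pictures are saved under pics/ and viewed, at most 14 in all, crops included, and the job is handed in when it is done.

Besides the shell and the picture viewer there is one more tool, called after ">>>" by a JSON object that holds its "api" and its "payload", one argument or row to a line. carry_out: Moves the arm, as the interface text tells. Its arguments: {"type":"object","properties":{"deltas":{"type":"array"}},"required":["deltas"]}

```bash
mkdir -p pics; ls; python3 - <<'E'
from cell import ctrl
import cv2
print(ctrl.grip_depth, ctrl.read_state())
for n in ("scene","side","wrist"):
    c=ctrl.calibration(n); print(n,c)
    cv2.imwrite(f"pics/{n}0.png",ctrl.get_image(n)[:,:,::-1])
E
```

```text
pics
18.700000000000003 {'clock': 0.0, 'qpos': array([-1.36784116,  0.62934218,  0.0384451 ,  1.51836498, -0.02704002,
        0.99633541, -0.01998087]), 'qd': array([-0.00214074, -0.00023072,  0.00063656,  0.0012204 ,  0.00112505,
       -0.00126815, -0.00023455]), 'tau': array([ 3.54092244e-04, -5.63406444e+01,  1.22653261e+00, -1.93442005e+01,
        1.11545407e-02,  1.05724524e-02, -6.42341988e-06]), 'eef_pos': array([172.3891955 , 626.06308846, 230.39268676]), 'tool_rot': array([-3.13966035e+00, -6.20388415e-06,  2.87283235e+00]), 'force': array([ 0.53624333, -0.37942372,  0.45235113]), 'torque': array([-0.00701399,  0.00673527,  0.04179628]), 'gripper_force': 0.0, 'width': 85.58549684497513}
scene {'mtx': array([[406.96419052,   0.        , 313.52373069],
       [  0.        , 406.96419052, 202.89173445],
       [  0.        ,   0.        ,   1.        ]]), 'R': array([[ 0.88588508, -0.46382645, -0.00852337],
       [-0.33644897, -0.62973407, -0.70016933],
       [ 0.3193896 ,  0.62313724, -0.71392595]]), 't': array([-476.25180559,  192.21088335,  998.38334134])}
side {'mtx': array([[424.43951203,   0.        , 320.28692625],
       [  0.        , 424.43951203, 198.5844276 ],
       [  0.        ,   0.        ,   1.        ]]), 'R': array([[-0.95581684, -0.2939437 ,  0.0033563 ],
       [-0.18900678,  0.60576871, -0.77286526],
       [ 0.22514573, -0.739352  , -0.63456128]]), 't': array([ 518.87691321,  123.79651488, 1377.82800672])}
wrist {'mtx': array([[309.70691629,   0.        , 320.46752726],
       [  0.        , 309.70691629, 199.58353043],
       [  0.        ,   0.        ,   1.        ]]), 'R': array([[ 0.26647453,  0.96384145, -0.0009884 ],
       [ 0.91036097, -0.2513516 ,  0.32873284],
       [ 0.3165979 , -0.08849873, -0.94442244]]), 't': array([-650.18426183,  -42.04690563,  381.78812986])}
```

View pics/scene0.png

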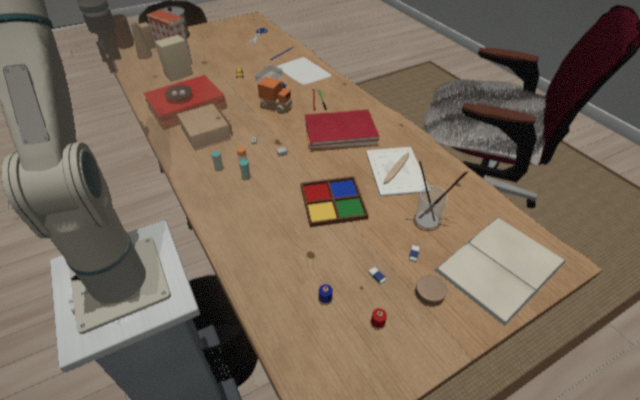

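View pics/side0.png

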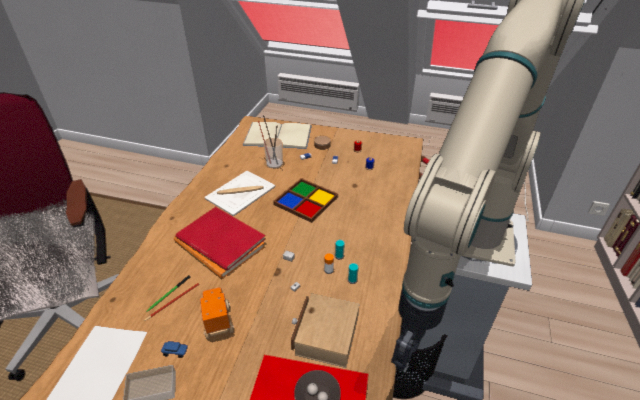

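View pics/wrist0.png

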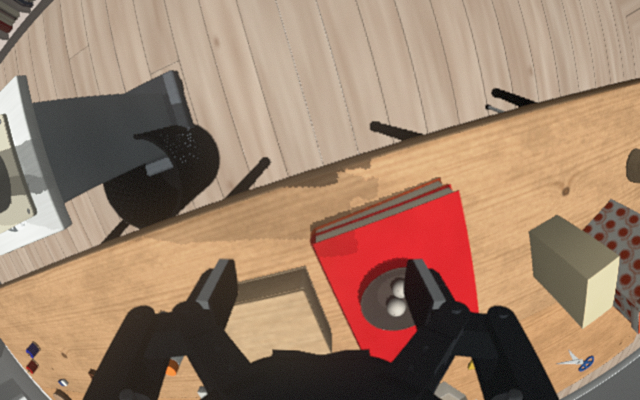

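Candidates in the scene view:
- **Spools:** red (379,317), blue (325,293).
- **Erasers:** (377,275), (414,253).
- **Grey metal things:** (253,140), (282,151).
- **Glue sticks:** orange-capped (241,152), turquoise (217,160) and (244,169).

Next I'll check these in close crops and measure rough positions.

```bash
cat > h.py <<'E'
import numpy as np, cv2
from cell import ctrl
def ray(name,uv,cal=None):
    c=cal or ctrl.calibration(name); K,R,t=c["mtx"],np.array(c["R"]),np.array(c["t"])
    d=np.array([(uv[0]-K[0,2])/K[0,0],(uv[1]-K[1,2])/K[1,1],1.0])
    if name=="wrist":
        r=np.hypot(d[0],d[1]); d=np.array([d[0]/r*np.sin(r),d[1]/r*np.sin(r),np.cos(r)])
    return -R.T@t, R.T@d
def onplane(name,uv,z,cal=None):
    o,d=ray(name,uv,cal); return (o+d*(z-o[2])/d[2])[:2]
E
python3 - <<'E'
from h import *
a=cv2.imread("pics/scene0.png"); b=cv2.imread("pics/side0.png")
r=lambda im,x,y,w,h,W,H: cv2.resize(im[y:y+h,x:x+w],(W,H),interpolation=cv2.INTER_CUBIC)
t=np.hstack([r(a,200,125,100,75,400,300),r(b,270,230,100,75,400,300)])
u=np.hstack([r(a,300,235,133,100,400,300),r(b,270,270,100,75,400,300)])
cv2.imwrite("pics/crop0.png",np.vstack([t,u]))
for n,l in (("scene",[("red",379,317,20),("blue",325,293,20),("e1",377,275,7),("e2",414,253,7),("s1",253,140,6),("s2",282,151,9),("glue",241,154,50),("t1",217,160,30),("t2",244,169,30),("cR",317,191,8),("cB",345,188,8),("cY",322,211,8),("cG",350,208,8),("brown",311,255,0)]),
  ("side",[("red",358,146,20),("blue",370,163,20),("e1",335,159,7),("e2",306,156,7),("s?",295,287,6),("block",289,256,9),("?",295,321,6),("glue",328,262,50),("t1",353,273,30),("t2",340,249,30)])):
    for k,x,y,z in l: 
        p=onplane(n,(x,y),z); print(n,k,p.round(),np.hypot(*p).round())
E
```

```text
scene red [ 500. -386.] 631.0
scene blue [ 423. -276.] 505.0
scene e1 [ 564. -284.] 632.0
scene e2 [ 685. -273.] 738.0
scene s1 [500. 372.] 623.0
scene s2 [560. 267.] 621.0
scene glue [423. 265.] 499.0
scene t1 [352. 297.] 461.0
scene t2 [411. 216.] 465.0
scene cR [573.  46.] 575.0
scene cB [653.  18.] 653.0
scene cY [548. -33.] 549.0
scene cG [623. -60.] 626.0
scene brown [ 452. -150.] 476.0
side red [ 497. -384.] 628.0
side blue [ 424. -277.] 507.0
side e1 [ 567. -282.] 633.0
side e2 [ 686. -267.] 736.0
side s? [503. 376.] 628.0
side block [559. 271.] 622.0
side ? [464. 482.] 670.0
side glue [429. 295.] 521.0
side t1 [353. 297.] 462.0
side t2 [414. 216.] 467.0
```

View pics/crop0.png

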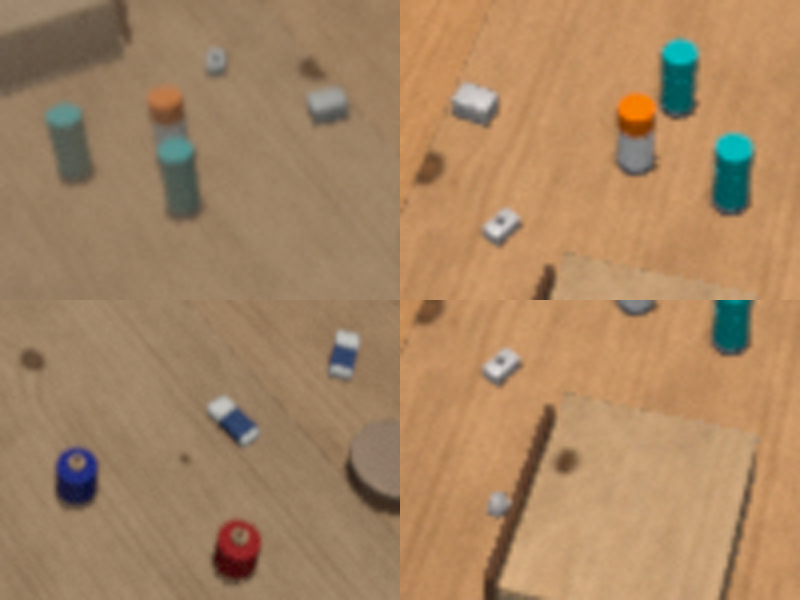

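The crops settle the choices:
- **Sharpener:** scene (253,140), small with a black spot, at about (501,374).
- **Steel block:** scene (282,151), plain, left alone.
- **Eraser:** scene (377,275), radius 632 against 738 for the other.
- **Glue stick:** the orange-capped one, between two turquoise ones.

I'll move to hover near the glue stick and sharpener.

>>> {"api": "carry_out", "payload": {
  "deltas": [0, 0, 0, -0.036, -0.022, 0, -1, 0, 0, 0, -0.036, -0.022, 0, -1, 0, 0, 0, -0.036, -0.022, 0, -1, 0, 0, 0, -0.036, -0.022, 0, -1, 0, 0, 0, -0.036, -0.022, 0, -1, 0, 0, 0, -0.036, -0.022, 0, -1, 0, 0, 0, -0.036, -0.022, 0, -1, 0, 0, 0, -0.036, -0.022, 0, -1, 0, 0, 0, -0.036, -0.022, 0, -1, 0, 0, 0, -0.036, -0.022, 0, -1]
}}

```text
clock: 1.4
eef_pos: [461.9, 317.8, 231.1]
tool_rot: [-3.141, -0.0, 2.873]
force: [0.9, 0.8, 0.0]
width: 85.7
gripper_force: 0.0
```

>>> {"api": "carry_out", "payload": {
  "deltas": [0, 0, 9.3, 0, 0, 0, -1, 0, 0, 9.3, 0, 0, 0, -1, 0, 0, 9.3, 0, 0, 0, -1, 0, 0, 9.3, 0, 0, 0, -1, 0, 0, 9.3, 0, 0, 0, -1, 0, 0, 9.3, 0, 0, 0, -1, 0, 0, 9.3, 0, 0, 0, -1, 0, 0, 9.3, 0, 0, 0, -1, 0, 0, 0, 0, 0, 0, -1, 0, 0, 0, 0, 0, 0, -1]
}}

```text
clock: 2.65
eef_pos: [461.1, 319.0, 231.2]
tool_rot: [-3.141, 0.0, 1.577]
force: [0.3, 0.8, 0.4]
width: 85.5
gripper_force: 0.0
```

```bash
cat >> h.py <<'E'
def shot(f):
    cal=ctrl.calibration("wrist"); im=ctrl.get_image("wrist")[:,:,::-1].copy()
    cv2.imwrite(f"pics/{f}.png",im); np.savez(f"pics/{f}.npz",**cal)
    s=ctrl.read_state(); print(s["clock"],s["eef_pos"].round(1),s["tool_rot"].round(3),s["qpos"].round(2),s["width"].round(1))
    return im,cal
E
python3 -c "
from h import *
shot('w1')"
```

```text
Traceback (most recent call last):
  File "h.py", line 14, in shot
    s=ctrl.read_state(); print(s["clock"],s["eef_pos"].round(1),s["tool_rot"].round(3),s["qpos"].round(2),s["width"].round(1))
                                                                                                          ^^^^^^^^^^^^^^^^
AttributeError: 'float' object has no attribute 'round'
```

View pics/w1.png

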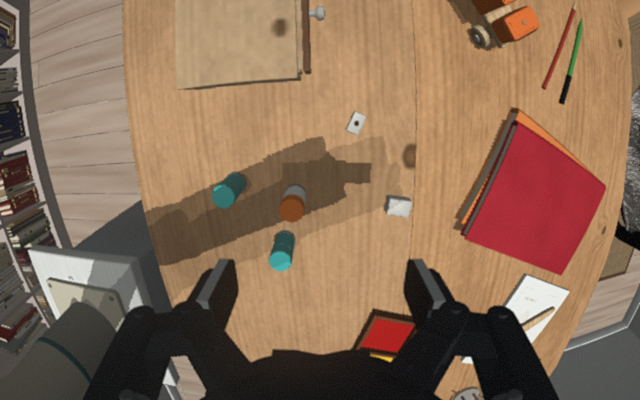

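The wrist view shows the glue cap at (292,208), turquoise sticks at (229,190) and (282,250), the spotted sharpener at (356,123), and the plain block at (398,207). I'll measure these and the felts.

```bash
sed -i 's/s\["width"\].round(1)/round(s["width"],1)/' h.py
cat >> h.py <<'E'
def blob(im,lo,hi,roi,minA=8):
    x,y,w,h=roi; m=cv2.inRange(cv2.cvtColor(im[y:y+h,x:x+w],cv2.COLOR_BGR2HSV),lo,hi)
    m=cv2.morphologyEx(m,cv2.MORPH_CLOSE,np.ones((3,3)))
    cs=[c for c in cv2.findContours(m,0,1)[0] if cv2.contourArea(c)>minA]
    return max(cs,key=cv2.contourArea).reshape(-1,2)+[x,y]
def rect(c,name,z,cal=None):
    P=np.float32([onplane(name,p,z,cal) for p in c]); (cx,cy),s,a=cv2.minAreaRect(P)
    return np.round([cx,cy,*s,a],1)
E
python3 - <<'E'
from h import *
ims={n:cv2.imread(f"pics/{n}0.png") for n in("scene","side")}
F={"R":((0,150,80),(8,255,255)),"B":((105,150,60),(130,255,255)),"Y":((18,130,100),(35,255,255)),"G":((45,130,40),(80,255,255))}
roi={"scene":(298,175,70,52),"side":(270,175,70,47)}
for k,(lo,hi) in F.items():
    for n in ims:
        c=blob(ims[n],lo,hi,roi[n]); print(k,n,rect(c,n,8))
im=cv2.imread("pics/w1.png"); cal=dict(np.load("pics/w1.npz"))
w="wrist"
c=blob(im,(3,150,60),(16,255,255),(265,175,55,55)); print("cap px",c.min(0),c.max(0),rect(c,w,60,cal),rect(c,w,50,cal))
c=blob(im,(0,0,150),(180,70,255),(335,100,45,45)); print("sharp px",c.min(0),c.max(0),"z12",rect(c,w,12,cal),"z6",rect(c,w,6,cal))
c=blob(im,(0,0,130),(180,70,255),(375,185,45,40)); print("block",rect(c,w,18,cal))
for u,v in ((229,190),(282,250)): print("t",onplane(w,(u,v),50,cal))
for u,v in ((240,178),(287,237)): print("t foot",onplane(w,(u,v),0,cal))
print("box",[onplane(w,p,60,cal).round() for p in ((180,87),(300,80))], [onplane(w,p,30,cal).round() for p in ((308,72),)])
for n,b in(("scene",(228,140,28,20)),("side",(315,248,30,20))):
    c=blob(ims[n],(3,110,90),(16,255,255),b); print(n,"cap",c.min(0),c.max(0))
E
python3 - <<'E'
import cv2,numpy as np
im=cv2.imread("pics/w1.png")
cv2.imwrite("pics/crop1.png",cv2.resize(im[90:270,200:440],(800,600),interpolation=cv2.INTER_CUBIC))
E
```

```text
R scene [570.5  42.7  71.7  74.9  73.1]
R side [575.7  41.8  71.8  80.8  72.8]
B scene [647.4  21.3  60.4  67.7  72.2]
B side [651.3  16.   62.4  64.9  73.3]
Y scene [546.5 -31.8  70.3  74.6  72.1]
Y side [551.5 -34.7  71.3  70.3  74. ]
G scene [624.6 -53.4  60.7  65.   71.7]
G side [627.2 -59.7  62.9  65.7  72.6]
cap px [279 195] [304 221] [429.8 285.6  30.6  27.   66.9] [428.8 281.8  31.6  27.8  66.9]
sharp px [347 111] [365 134] z12 [502.  374.   25.4  15.3  65.1] z6 [502.7 373.5  25.8  15.6  65.1]
block [559.8 270.9  22.   30.1  82.2]
t [357.69747735 303.09079044]
t [415.58929529 228.25013752]
t foot [358.07315305 303.49544656]
t foot [416.39013208 221.15476846]
box [array([311., 422.]), array([440., 421.])] [array([447., 432.])]
scene cap [237 146] [245 155]
side cap [315 248] [344 267]
```

View pics/crop1.png

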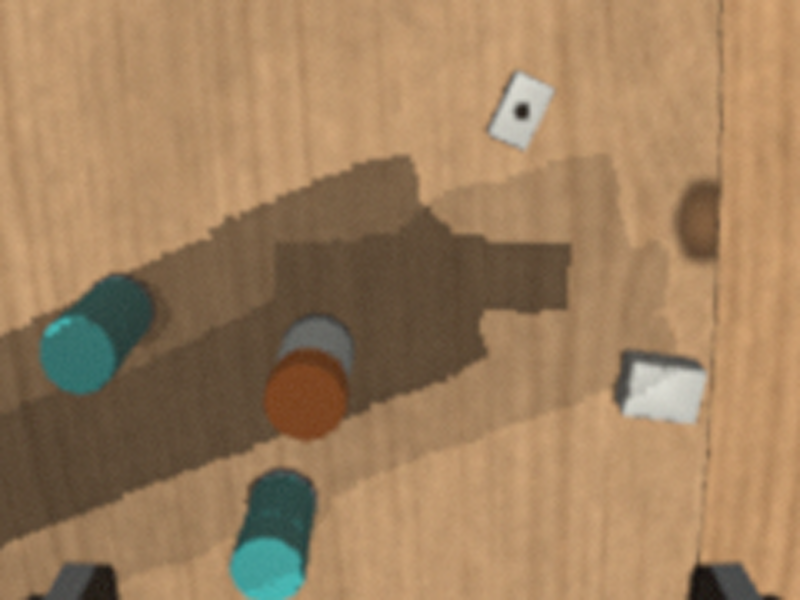

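```bash
cat >> h.py <<'E'
from scipy.spatial.transform import Rotation as Ro
def plan(p,yaw_deg):
    "rotvec deg needed (do first), then shift in the rotated tool frame"
    s=ctrl.read_state(); R0=Ro.from_euler("xyz",s["tool_rot"]); R1=Ro.from_euler("xyz",[np.pi,0,np.radians(yaw_deg)])
    print("at",s["eef_pos"].round(1),s["tool_rot"].round(3),"t",round(s["clock"],2),"rot",(R0.inv()*R1).as_rotvec(degrees=True).round(2),"shift mm",R1.inv().apply(np.array(p)-s["eef_pos"]).round(1))
E
python3 - <<'E'
from h import *
cal=dict(np.load("pics/w1.npz")); w="wrist"
print("glue",onplane(w,(292,209.5),60,cal),onplane("side",(270+637/4,230+106/4),60),onplane("scene",(241.2,149.5),60))
print("t",onplane(w,(223.7,196.5),60,cal),onplane(w,(280,261),60,cal))
print("glue foot",onplane(w,(200+317*.3-0,90+330*.3),14,cal))
plan((430,281,120),119)
E
```

```text
glue [430.15092367 284.04776277] [152.58477668 196.58060685] [427.84358848 272.89991522]
t [353.95542758 298.69246979] [413.86215582 218.79369519]
glue foot [430.16359505 293.18640116]
at [461.2 319.  231.2] [-3.141 -0.     1.576] t 2.7 rot [-1.000e-02 -0.000e+00 -2.868e+01] shift mm [-18.1 -45.7 111.2]
```

```bash
python3 - <<'E'
from h import *
print(onplane("side",(329.25,256.5),60), onplane("side",(270+236/4,230+158/4),14),onplane("scene",(241.5,147.5),60),onplane("scene",(241.5,152.5),50))
im=cv2.imread("pics/side0.png"); c=blob(im,(3,200,150),(16,255,255),(322,248,15,20)); print(c.min(0),c.max(0))
im=cv2.imread("pics/w1.png"); cal=dict(np.load("pics/w1.npz"))
c=blob(im,(3,150,60),(16,255,255),(265,175,55,55)); 
lo=c[c[:,1]>209]; (u,v),r=cv2.minEnclosingCircle(lo.astype(np.float32)); print(u,v,r,onplane("wrist",(u,v),60,cal))
E
```

```text
[429.06151339 282.54872505] [426.50590811 291.24374647] [432.2190392 281.9312474] [426.67237716 270.96091625]
[325 253] [333 260]
291.0 211.5 12.093486785888672 [428.98826878 281.69624485]
```

>>> {"api": "carry_out", "payload": {
  "deltas": [0, 0, -9.56, 0, 0, 0, -1, 0, 0, -9.56, 0, 0, 0, -1, 0, 0, -9.56, 0, 0, 0, -1, 0, 0, 0, -0.008, -0.023, 0, -1, 0, 0, 0, -0.008, -0.023, 0.02, -1, 0, 0, 0, 0, 0, 0.05, -1, 0, 0, 0, 0, 0, 0.05, -1, 0, 0, 0, 0, 0, 0.05, -1, 0, 0, 0, 0, 0, 0.03, -1, 0, 0, 0, 0, 0, 0.013, -1, 0, 0, 0, 0, 0, 0, -1]
}}

```text
clock: 4.08
eef_pos: [428.7, 282.6, 18.1]
tool_rot: [-3.141, -0.0, 2.075]
force: [-0.9, 0.3, -0.6]
width: 85.2
gripper_force: 0.0
```

>>> {"api": "carry_out", "payload": {
  "deltas": [0, 0, 0, 0, 0, 0, 1, 0, 0, 0, 0, 0, 0, 1, 0, 0, 0, 0, 0, 0, 1, 0, 0, 0, 0, 0, 0, 1, 0, 0, 0, 0, 0, 0, 1, 0, 0, 0, 0, 0, 0, 1]
}}

```text
clock: 4.82
eef_pos: [428.9, 283.0, 19.1]
tool_rot: [3.141, -0.0, 2.075]
force: [-1.1, 0.4, 5.9]
width: 26.7
gripper_force: 58.4
```

>>> {"api": "carry_out", "payload": {
  "deltas": [0, 0, 0, 0, 0, -0.05, 1, 0, 0, 0, 0, 0, -0.05, 1, 0, 0, 0, 0, 0, -0.05, 1, 0, 0, 0, -0.049, 0.001, -0.03, 1, 0, 0, 0, -0.049, 0.001, 0, 1, 0, 0, 0, -0.049, 0.001, 0, 1, 0, 0, 0, -0.049, 0.001, 0, 1, 0, 0, 0, -0.049, 0.001, 0, 1, 0, 0, 0, -0.049, 0.001, 0, 1, 0, 0, 0, -0.049, 0.001, 0, 1, 0, 0, 0, -0.049, 0.001, 0, 1]
}}

```text
clock: 6.2
eef_pos: [625.5, -57.9, 198.4]
tool_rot: [3.141, -0.0, 2.075]
force: [1.1, 0.3, -0.0]
width: 26.9
gripper_force: 58.9
```

>>> {"api": "carry_out", "payload": {
  "deltas": [0, 0, 9.25, 0, 0, 0, 1, 0, 0, 9.25, 0, 0, 0, 1, 0, 0, 9.25, 0, 0, 0, 1, 0, 0, 9.25, 0, 0, 0, 1, 0, 0, 9.25, 0, 0, 0, 1, 0, 0, 0, 0, 0, 0, 1]
}}

```text
clock: 6.95
eef_pos: [624.7, -56.4, 198.2]
tool_rot: [-3.141, 0.0, 1.27]
force: [0.5, 0.2, -0.4]
width: 26.5
gripper_force: 58.8
```

```bash
python3 -c "
from h import *
shot('w2')"
```

```text
7.0 [624.8 -56.4 198.2] [-3.141  0.     1.271] [-0.24  0.68  0.48  1.63 -0.36  0.93  0.07] 26.1
```

View pics/w2.png

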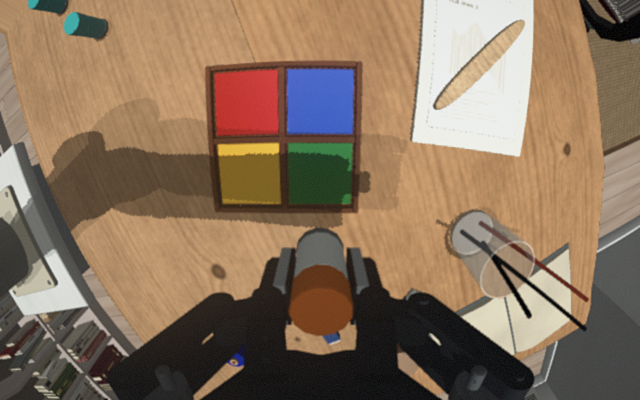

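```bash
python3 - <<'E'
from h import *
im=cv2.imread("pics/w2.png"); cal=dict(np.load("pics/w2.npz"))
F={"R":((0,150,50),(10,255,255)),"B":((105,120,60),(130,255,255)),"Y":((18,130,60),(35,255,255)),"G":((45,110,20),(85,255,255))}
for k,(lo,hi) in F.items(): print(k,rect(blob(im,lo,hi,(205,60,160,155)),"wrist",8,cal))
P=[onplane("wrist",p,18,cal) for p in ((207,67),(361,62),(357,212),(216,211))]
print(np.round(P,1),np.mean(P,0))
print("cup",onplane("wrist",(473,235),0,cal))
E
```

```text
R [569.4  44.5  75.1  74.3  73.7]
B [647.3  20.9  69.5  69.6  72.8]
Y [546.9 -31.6  71.9  71.9  72.6]
G [623.4 -55.5  69.2  69.7  72.6]
[[ 545.7   96.6]
 [ 700.2   48.2]
 [ 651.3 -108. ]
 [ 495.9  -58.8]] [598.25253524  -5.50094441]
cup [ 794.0925846  -195.96468653]
```

>>> {"api": "carry_out", "payload": {
  "deltas": [0, 0, 0, 0, 0, 0.045, 1, 0, 0, 0, 0, 0, 0.045, 1, 0, 0, 0, 0, 0, 0.045, 1, 0, 0, 0, 0, 0, 0.025, 1, 0, 0, 0, 0, 0, 0.008, 1, 0, 0, 0, 0, 0, 0.002, 1, 0, 0, 0, 0, 0, 0, 1]
}}

```text
clock: 7.88
eef_pos: [625.9, -56.8, 29.5]
tool_rot: [3.14, -0.001, 1.268]
force: [-1.0, 0.2, 0.4]
width: 26.6
gripper_force: 58.9
```

>>> {"api": "carry_out", "payload": {
  "deltas": [0, 0, 0, 0, 0, 0, -0.2, 0, 0, 0, 0, 0, 0, -0.2, 0, 0, 0, 0, 0, 0, -0.2, 0, 0, 0, 0, 0, 0, -0.2, 0, 0, 0, 0, 0, -0.03, -0.2, 0, 0, 0, 0, 0, -0.05, -0.2, 0, 0, 0, 0, 0, -0.05, -1, 0, 0, 0, 0, 0, -0.05, -1]
}}

```text
clock: 8.88
eef_pos: [624.8, -56.6, 209.9]
tool_rot: [-3.141, 0.0, 1.268]
force: [1.7, -0.0, -0.0]
width: 84.2
gripper_force: 0.0
```

```bash
python3 -c "
from h import *
shot('w3'); plan((502.3,374,150),65)"
```

```text
8.925 [628.6 -57.8 216.9] [ 3.131e+00 -2.000e-03  1.267e+00] [-0.24  0.66  0.49  1.61 -0.36  0.96  0.07] 85.3
at [628.6 -57.8 216.9] [ 3.131e+00 -2.000e-03  1.267e+00] t 8.93 rot [ 0.61 -0.17  7.61] shift mm [ 338.  -296.9   66.9]
```

View pics/w3.png

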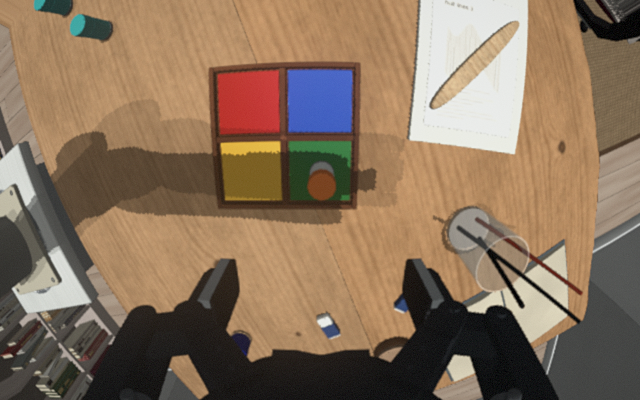

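>>> {"api": "carry_out", "payload": {
  "deltas": [0, 0, 7.65, 0, 0, 0, -1, 0, 0, 0, 0.0376, -0.0325, 0, -1, 0, 0, 0, 0.0376, -0.0325, 0, -1, 0, 0, 0, 0.0376, -0.0325, 0, -1, 0, 0, 0, 0.0376, -0.0325, 0, -1, 0, 0, 0, 0.0376, -0.0325, 0, -1, 0, 0, 0, 0.0376, -0.0325, 0, -1, 0, 0, 0, 0.0376, -0.0325, 0, -1, 0, 0, 0, 0.0376, -0.0325, 0, -1, 0, 0, 0, 0.0376, -0.0325, 0, -1, 0, 0, 0, 0, 0, 0.04, -1, 0, 0, 0, 0, 0, 0, -1]
}}

```text
clock: 10.42
eef_pos: [500.6, 372.9, 165.5]
tool_rot: [-3.138, 0.006, 1.135]
force: [0.2, -0.8, 0.1]
width: 85.7
gripper_force: 0.0
```

```bash
python3 -c "
from h import *
s=ctrl.read_state();plan((502.3,374,2),65)"
```

```text
at [500.6 372.9 165.5] [-3.138  0.006  1.135] t 10.43 rot [-0.18  0.34  0.03] shift mm [  1.7   1.1 163.5]
```

>>> {"api": "carry_out", "payload": {
  "deltas": [0, 0, 0, 0.0015, 0.001, 0.04, -1, 0, 0, 0, 0, 0, 0.04, -1, 0, 0, 0, 0, 0, 0.04, -1, 0, 0, 0, 0, 0, 0.027, -1, 0, 0, 0, 0, 0, 0.008, -1, 0, 0, 0, 0, 0, 0, -1]
}}

```text
clock: 11.18
eef_pos: [505.7, 374.3, 14.3]
tool_rot: [3.141, -0.001, 1.133]
force: [0.4, 0.5, -0.1]
width: 85.4
gripper_force: 0.0
```

```bash
python3 -c "
from h import *
plan((502.3,374,2),65)"
```

```text
at [505.7 374.3  14.3] [ 3.141e+00 -1.000e-03  1.133e+00] t 11.18 rot [ 0.05 -0.04 -0.09] shift mm [-1.7 -3.  12.3]
```

>>> {"api": "carry_out", "payload": {
  "deltas": [0, 0, 0, 0, 0, 0.005, -1, 0, 0, 0, 0, 0, 0, -1, 0, 0, 0, 0, 0, 0, -1]
}}

```text
clock: 11.55
eef_pos: [504.8, 374.9, 8.9]
tool_rot: [3.141, -0.001, 1.134]
force: [0.1, 0.2, 0.1]
width: 85.5
gripper_force: 0.0
```

```bash
python3 -c "
from h import *
plan((502.3,374,2),65)"
```

```text
at [504.8 374.9   8.9] [ 3.141e+00 -1.000e-03  1.134e+00] t 11.55 rot [ 0.01 -0.04 -0.01] shift mm [-1.9 -1.9  6.9]
```

>>> {"api": "carry_out", "payload": {
  "deltas": [0, 0, 0, -0.002, -0.002, 0.006, -1, 0, 0, 0, 0, 0, 0, -1, 0, 0, 0, 0, 0, 0, 1, 0, 0, 0, 0, 0, 0, 1, 0, 0, 0, 0, 0, 0, 1, 0, 0, 0, 0, 0, 0, 1, 0, 0, 0, 0, 0, 0, 1, 0, 0, 0, 0, 0, 0, 1, 0, 0, 0, 0, 0, 0, 1]
}}

```text
clock: 12.68
eef_pos: [502.2, 373.7, 2.6]
tool_rot: [3.141, -0.0, 1.134]
force: [-0.7, -0.5, 3.9]
width: 12.7
gripper_force: 59.8
```

>>> {"api": "carry_out", "payload": {
  "deltas": [0, 0, 0, 0, 0, -0.02, 1, 0, 0, 0, 0, 0, -0.05, 1, 0, 0, 0, 0, 0, -0.06, 1, 0, 0, 0, -0.0436, 0.0267, -0.02, 1, 0, 0, 0, -0.0436, 0.0267, 0, 1, 0, 0, 0, -0.0436, 0.0267, 0, 1, 0, 0, 0, -0.0436, 0.0267, 0, 1, 0, 0, 0, -0.0436, 0.0267, 0, 1, 0, 0, 0, -0.0436, 0.0267, 0, 1, 0, 0, 0, -0.0436, 0.0267, 0, 1, 0, 0, 0, -0.0436, 0.0267, 0, 1, 0, 0, -7.7, 0, 0, 0, 1]
}}

```text
clock: 14.18
eef_pos: [548.2, -38.9, 153.7]
tool_rot: [3.139, 0.003, 1.263]
force: [-0.3, 1.4, -0.9]
width: 12.9
gripper_force: 59.3
```

>>> {"api": "carry_out", "payload": {
  "deltas": [0, 0, 0, 0, 0, 0, 1, 0, 0, 0, 0, 0, 0, 1]
}}

```text
clock: 14.42
eef_pos: [548.0, -31.8, 152.7]
tool_rot: [-3.142, -0.001, 1.268]
force: [1.0, 0.8, 0.2]
width: 12.9
gripper_force: 59.3
```

```bash
python3 -c "
from h import *
plan((548.2,-32.5,11.6),72.7);shot('w4')"
```

```text
at [548.  -31.8 152.7] [-3.142e+00 -1.000e-03  1.268e+00] t 14.43 rot [-0.   -0.04 -0.07] shift mm [ -0.6   0.4 141.1]
14.475 [548.  -31.7 152.5] [-3.142 -0.     1.268] [-0.27  0.63  0.43  1.89 -0.39  0.71  0.08] 13.0
```

View pics/w4.png

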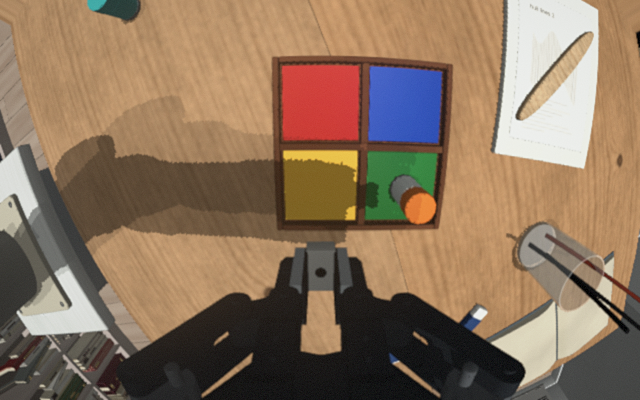

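>>> {"api": "carry_out", "payload": {
  "deltas": [0, 0, 0, 0, 0, 0.04, 1, 0, 0, 0, 0, 0, 0.04, 1, 0, 0, 0, 0, 0, 0.03, 1, 0, 0, 0, 0, 0, 0.02, 1, 0, 0, 0, 0, 0, 0.007, 1, 0, 0, 0, 0, 0, 0, 1, 0, 0, 0, 0, 0, 0.002, 1, 0, 0, 0, 0, 0, 0, 1]
}}

```text
clock: 15.48
eef_pos: [548.4, -32.6, 13.9]
tool_rot: [3.141, -0.0, 1.269]
force: [-0.2, -0.0, 0.0]
width: 12.9
gripper_force: 59.3
```

```bash
python3 -c "
from h import *
plan((548.2,-32.5,10.6),72.7)"
```

```text
at [548.4 -32.6  13.9] [ 3.141 -0.     1.269] t 15.47 rot [ 0.06 -0.02 -0.02] shift mm [ 0.  -0.3  3.3]
```

Lower 3 mm, open partly, back off.

>>> {"api": "carry_out", "payload": {
  "deltas": [0, 0, 0, 0, 0, 0.0025, 1, 0, 0, 0, 0, 0, 0, 1, 0, 0, 0, 0, 0, 0, 0.3, 0, 0, 0, 0, 0, 0, 0.3, 0, 0, 0, 0, 0, 0, 0.3]
}}

```text
clock: 16.1
eef_pos: [548.0, -32.8, 10.8]
tool_rot: [3.142, -0.0, 1.268]
force: [-0.2, -0.8, -0.7]
width: 30.1
gripper_force: 0.0
```

>>> {"api": "carry_out", "payload": {
  "deltas": [0, 0, 0, 0, 0, -0.01, 0.3, 0, 0, 0, 0, 0, -0.03, 0.3, 0, 0, 0, 0, 0, -0.05, 0.3, 0, 0, 0, 0, 0, -0.05, -1, 0, 0, 0, 0, 0, -0.05, -1, 0, 0, 0, 0, 0, 0, -1, 0, 0, 0, 0, 0, 0, -1]
}}

```text
clock: 16.98
eef_pos: [547.5, -32.4, 200.8]
tool_rot: [-3.141, -0.0, 1.269]
force: [-0.2, 0.1, -0.9]
width: 85.6
gripper_force: 0.0
```

```bash
python3 - <<'E'
from h import *
im,cal=shot('w5')
c=blob(im,(100,80,60),(130,255,255),(250,60,230,110)); print("blue felt",rect(c,"wrist",8,cal))
P=[]
a=im[40:230,250:470]; b=im[230:400,225:420]
cv2.imwrite("pics/crop5.png",cv2.resize(im[40:400,220:540],(533,600)))
E
```

```text
17.025 [547.1 -32.4 200. ] [-3.14   0.     1.269] [-0.31  0.57  0.48  1.85 -0.35  0.82  0.05] 85.5
blue felt [647.9  20.7  71.2  70.9  72.3]
```

View pics/crop5.png

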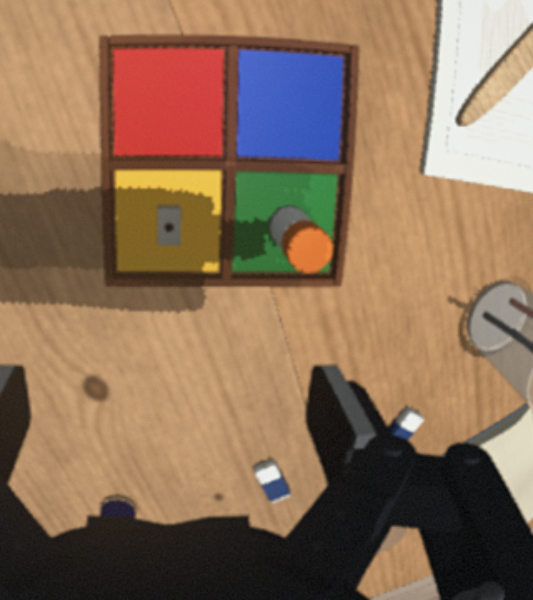

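>>> {"api": "carry_out", "payload": {
  "deltas": [0, 0, 0, -0.0503, 0.0109, 0, -1, 0, 0, 0, -0.0503, 0.0109, 0, -1, 0, 0, 0, -0.0503, 0.0109, 0, -1, 0, 0, 0, -0.0503, 0.0109, 0, -1, 0, 0, 0, -0.0503, 0.0109, 0, -1, 0, 0, 0, -0.0503, 0.0109, 0, -1, 0, 0, 0, 0, 0, 0, -1, 0, 0, 0, 0, 0, 0, -1]
}}

```text
clock: 18.02
eef_pos: [519.8, -339.3, 199.1]
tool_rot: [-3.138, -0.002, 1.268]
force: [1.4, -0.1, -0.8]
width: 85.2
gripper_force: 0.0
```

```bash
python3 -c "
from h import *
shot('w6')"
```

```text
18.075 [ 520.4 -338.5  199.4] [-3.139e+00 -2.000e-03  1.270e+00] [ 0.26  0.66  0.45  1.64 -0.34  0.92  0.54] 85.7
```

View pics/w6.png

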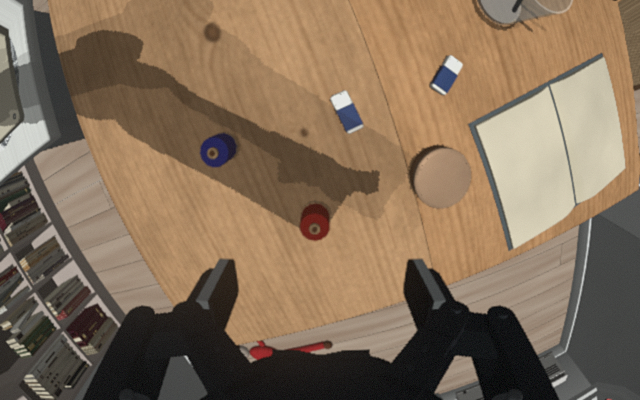

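The wrist view shows the eraser at (347,111), the red spool at (315,222) with its core top at (314,229), the blue spool at (218,150), a round coaster at (441,177), and the far eraser at (446,75).

```bash
python3 - <<'E'
from h import *
im=cv2.imread("pics/w6.png"); cal=dict(np.load("pics/w6.npz"))
hsv=cv2.cvtColor(im,cv2.COLOR_BGR2HSV)
x,y,w,h=325,85,45,52
m=cv2.bitwise_or(cv2.inRange(hsv,(105,60,30),(135,255,255)),cv2.inRange(hsv,(0,0,150),(180,60,255)))[y:y+h,x:x+w]
m=cv2.morphologyEx(m,cv2.MORPH_CLOSE,np.ones((5,5)))
c=max(cv2.findContours(m,0,1)[0],key=cv2.contourArea).reshape(-1,2)+[x,y]
print("eraser",c.min(0),c.max(0),rect(c,"wrist",13,cal),rect(c,"wrist",8,cal))
c=blob(im,(0,120,50),(12,255,255),(295,195,40,50)); print("spool",c.min(0),c.max(0),rect(c,"wrist",39,cal))
print("core",onplane("wrist",(314.2,229.3),44,cal)," coaster",onplane("wrist",(441,177),20,cal),onplane("wrist",(411,185),20,cal), "blue",onplane("wrist",(213,154),44,cal))
plan((565,-284,200),72.7)
E
```

```text
eraser [330  90] [363 133] [ 566.2 -280.6   19.9   45.2    9.3] [ 566.5 -280.9   20.2   45.9    9.3]
spool [299 203] [329 240] [ 499.  -379.4   43.    32.2   73.2]
core [ 497.48606964 -385.52845112]  coaster [ 649.46183951 -378.4880575 ] [ 612.72475196 -377.31283241] blue [ 424.03893978 -276.32451983]
at [ 520.4 -338.5  199.4] [-3.139e+00 -2.000e-03  1.270e+00] t 18.07 rot [-0.15 -0.11  0.04] shift mm [65.3 26.3 -0.6]
```

>>> {"api": "carry_out", "payload": {
  "deltas": [0, 0, -8.85, 0, 0, 0, -1, 0, 0, -8.85, 0, 0, 0, -1, 0, 0, -8.85, 0, 0, 0, -1, 0, 0, 0, 0.025, 0.0274, 0, -1, 0, 0, 0, 0.025, 0.0274, 0.02, -1, 0, 0, 0, 0, 0, 0.04, -1, 0, 0, 0, 0, 0, 0.05, -1, 0, 0, 0, 0, 0, 0.04, -1, 0, 0, 0, 0, 0, 0.03, -1, 0, 0, 0, 0, 0, 0.008, -1, 0, 0, 0, 0, 0, 0, -1, 0, 0, 0, 0, 0, 0, -1]
}}

```text
clock: 19.58
eef_pos: [567.7, -282.3, 14.2]
tool_rot: [3.14, 0.001, 1.732]
force: [0.2, 0.3, 0.6]
width: 85.2
gripper_force: 0.0
```

```bash
python3 -c "
from h import *
plan((566.2,-281,2.5),99.3)"
```

```text
at [ 567.7 -282.3   14.2] [3.140e+00 1.000e-03 1.732e+00] t 19.57 rot [ 0.11  0.07 -0.04] shift mm [ 1.5 -1.3 11.7]
```

>>> {"api": "carry_out", "payload": {
  "deltas": [0, 0, 0, 0.001, -0.001, 0.006, -1, 0, 0, 0, 0, 0, 0.003, -1, 0, 0, 0, 0, 0, 0, -1, 0, 0, 0, 0, 0, 0, -1]
}}

```text
clock: 20.08
eef_pos: [565.5, -281.5, 3.8]
tool_rot: [3.142, 0.0, 1.732]
force: [0.1, 0.2, -0.4]
width: 85.5
gripper_force: 0.0
```

```bash
python3 -c "
from h import *
plan((566.2,-281,2.5),99.3)"
```

```text
at [ 565.5 -281.5    3.8] [3.142 0.    1.732] t 20.07 rot [ 0.    0.   -0.08] shift mm [0.3 0.7 1.3]
```

>>> {"api": "carry_out", "payload": {
  "deltas": [0, 0, 0, 0, 0, 0.001, 1, 0, 0, 0, 0, 0, 0, 1, 0, 0, 0, 0, 0, 0, 1, 0, 0, 0, 0, 0, 0, 1, 0, 0, 0, 0, 0, 0, 1, 0, 0, 0, 0, 0, 0, 1, 0, 0, 0, 0, 0, 0, 1]
}}

```text
clock: 20.95
eef_pos: [565.7, -281.6, 3.1]
tool_rot: [3.141, 0.0, 1.732]
force: [-0.1, 0.4, 4.7]
width: 17.8
gripper_force: 59.6
```

>>> {"api": "carry_out", "payload": {
  "deltas": [0, 0, 0, 0, 0, -0.02, 1, 0, 0, 0, 0, 0, -0.05, 1, 0, 0, 0, 0, 0, -0.05, 1, 0, 0, 8.87, 0, 0, -0.05, 1, 0, 0, 8.87, 0, 0, 0, 1, 0, 0, 8.87, 0, 0, 0, 1, 0, 0, 0, 0, 0, 0, 1]
}}

```text
clock: 21.82
eef_pos: [565.5, -281.0, 173.7]
tool_rot: [3.141, 0.0, 1.269]
force: [0.4, -0.2, -0.6]
width: 18.4
gripper_force: 59.1
```

```bash
python3 -c "
from h import *
plan((648.2,20.3,170),72.7)"
```

```text
at [ 565.5 -281.   173.7] [3.141 0.    1.269] t 21.82 rot [0.02 0.01 0.03] shift mm [312.3 -10.6   3.7]
```

>>> {"api": "carry_out", "payload": {
  "deltas": [0, 0, 0, 0.052, -0.0018, 0, 1, 0, 0, 0, 0.052, -0.0018, 0, 1, 0, 0, 0, 0.052, -0.0018, 0, 1, 0, 0, 0, 0.052, -0.0018, 0, 1, 0, 0, 0, 0.052, -0.0018, 0, 1, 0, 0, 0, 0.052, -0.0018, 0, 1, 0, 0, 0, 0, 0, 0, 1, 0, 0, 0, 0, 0, 0, 1, 0, 0, 0, 0, 0, 0, 1]
}}

```text
clock: 22.95
eef_pos: [648.1, 17.5, 173.1]
tool_rot: [3.141, 0.001, 1.266]
force: [0.2, -0.2, -0.5]
width: 18.2
gripper_force: 59.1
```

```bash
python3 -c "
from h import *
plan((648.2,20.3,11.6),72.7); shot('w7')"
```

```text
at [648.1  17.5 173.1] [3.141e+00 1.000e-03 1.266e+00] t 22.95 rot [ 0.01  0.05 -0.18] shift mm [  2.7  -0.7 161.5]
23.0 [648.1  17.6 173.1] [3.141e+00 1.000e-03 1.265e+00] [-0.35  0.74  0.48  1.59 -0.4   0.92 -0.03] 18.3
```

View pics/w7.png

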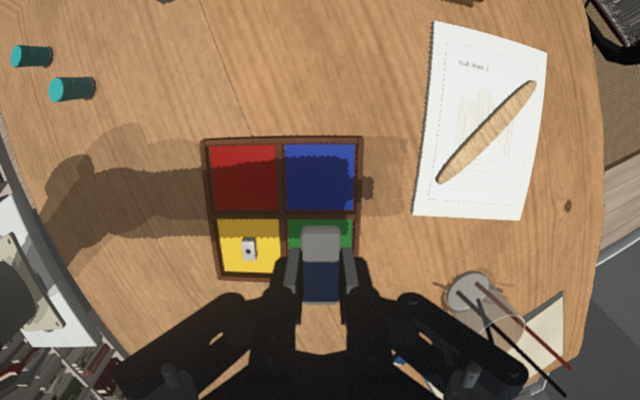

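>>> {"api": "carry_out", "payload": {
  "deltas": [0, 0, 0, 0.001, 0, 0.04, 1, 0, 0, 0, 0, 0, 0.04, 1, 0, 0, 0, 0, 0, 0.04, 1, 0, 0, 0, 0, 0, 0.03, 1, 0, 0, 0, 0, 0, 0.007, 1, 0, 0, 0, 0, 0, 0, 1, 0, 0, 0, 0, 0, 0, 1, 0, 0, 0, 0, 0, 0, 1]
}}

```text
clock: 24.0
eef_pos: [649.6, 20.6, 17.2]
tool_rot: [3.14, -0.001, 1.267]
force: [-0.4, 0.6, 0.3]
width: 17.7
gripper_force: 59.1
```

```bash
python3 -c "
from h import *
plan((648.2,20.3,11.5),72.7)"
```

```text
at [649.6  20.6  17.2] [ 3.140e+00 -1.000e-03  1.267e+00] t 24.0 rot [ 0.11 -0.05 -0.08] shift mm [-0.7 -1.2  5.7]
```

>>> {"api": "carry_out", "payload": {
  "deltas": [0, 0, 0, -0.001, -0.001, 0.004, 1, 0, 0, 0, 0, 0, 0.001, 1, 0, 0, 0, 0, 0, 0, 1, 0, 0, 0, 0, 0, 0, 1]
}}

```text
clock: 24.5
eef_pos: [647.1, 19.9, 11.1]
tool_rot: [-3.141, -0.0, 1.267]
force: [-1.5, 0.9, 5.7]
width: 18.1
gripper_force: 59.8
```

>>> {"api": "carry_out", "payload": {
  "deltas": [0, 0, 0, 0, 0, 0, 0.2, 0, 0, 0, 0, 0, 0, 0.2, 0, 0, 0, 0, 0, 0, 0.2, 0, 0, 0, 0, 0, -0.01, 0.2, 0, 0, 0, 0, 0, -0.03, 0.2, 0, 0, 0, 0, 0, -0.05, 0.2, 0, 0, 0, 0, 0, -0.05, -1, 0, 0, 0, 0, 0, -0.05, -1, 0, 0, 0, 0, 0, 0, -1]
}}

```text
clock: 25.62
eef_pos: [650.5, 19.3, 206.3]
tool_rot: [3.132, -0.003, 1.267]
force: [-0.2, 0.7, -0.4]
width: 84.9
gripper_force: 0.0
```

```bash
python3 -c "
from h import *
plan((497.8,-385,200),72.7); shot('w8')
im=cv2.imread('pics/w8.png'); cv2.imwrite('pics/crop8.png',im[100:300,180:400])"
```

```text
at [650.5  19.3 206.3] [ 3.132e+00 -3.000e-03  1.267e+00] t 25.62 rot [ 0.53 -0.17 -0.09] shift mm [-431.4  -25.5    6.3]
25.675 [648.7  19.8 203.5] [ 3.137e+00 -2.000e-03  1.267e+00] [-0.36  0.7   0.5   1.56 -0.39  0.97 -0.04] 85.1
```

View pics/crop8.png

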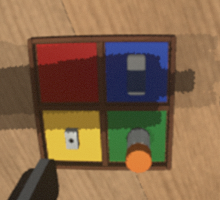

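>>> {"api": "carry_out", "payload": {
  "deltas": [0, 0, 0, -0.0479, -0.0026, 0, -1, 0, 0, 0, -0.0479, -0.0026, 0, -1, 0, 0, 0, -0.0479, -0.0026, 0, -1, 0, 0, 0, -0.0479, -0.0026, 0, -1, 0, 0, 0, -0.0479, -0.0026, 0, -1, 0, 0, 0, -0.0479, -0.0026, 0, -1, 0, 0, 0, -0.0479, -0.0026, 0, -1, 0, 0, 0, -0.0479, -0.0026, 0, -1, 0, 0, 0, -0.0479, -0.0026, 0, -1, 0, 0, 0, 0, 0, 0.05, -1, 0, 0, 0, 0, 0, 0.02, -1, 0, 0, 0, 0, 0, 0, -1]
}}

```text
clock: 27.18
eef_pos: [494.5, -383.0, 128.0]
tool_rot: [-3.136, -0.002, 1.267]
force: [0.0, -0.2, -1.0]
width: 85.2
gripper_force: 0.0
```

```bash
python3 -c "
from h import *
plan((497.5,-384.5,11),72.7)"
```

```text
at [ 494.5 -383.   128. ] [-3.136e+00 -2.000e-03  1.267e+00] t 27.18 rot [-0.33 -0.12 -0.11] shift mm [ -0.5   3.3 117. ]
```

>>> {"api": "carry_out", "payload": {
  "deltas": [0, 0, 0, 0, 0.002, 0.04, -1, 0, 0, 0, 0, 0, 0.04, -1, 0, 0, 0, 0, 0, 0.03, -1, 0, 0, 0, 0, 0, 0.01, -1, 0, 0, 0, 0, 0, 0, -1, 0, 0, 0, 0, 0, 0, -1, 0, 0, 0, 0, 0, 0, -1]
}}

```text
clock: 28.05
eef_pos: [499.0, -385.7, 12.1]
tool_rot: [3.14, 0.001, 1.268]
force: [0.3, 0.0, 0.4]
width: 85.7
gripper_force: 0.0
```

```bash
python3 -c "
from h import *
plan((497.5,-384.5,11),72.7)"
```

```text
at [ 499.  -385.7   12.1] [3.140e+00 1.000e-03 1.268e+00] t 28.05 rot [ 0.12  0.04 -0.08] shift mm [ 0.7 -1.8  1.1]
```

>>> {"api": "carry_out", "payload": {
  "deltas": [0, 0, 0, 0, 0, 0, 1, 0, 0, 0, 0, 0, 0, 1, 0, 0, 0, 0, 0, 0, 1, 0, 0, 0, 0, 0, 0, 1, 0, 0, 0, 0, 0, 0, 1, 0, 0, 0, 0, 0, 0, 1]
}}

```text
clock: 28.8
eef_pos: [498.4, -385.4, 11.1]
tool_rot: [3.141, 0.0, 1.267]
force: [-0.2, -0.4, 5.7]
width: 31.2
gripper_force: 59.4
```

>>> {"api": "carry_out", "payload": {
  "deltas": [0, 0, 0, 0, 0, -0.02, 1, 0, 0, 0, 0, 0, -0.05, 1, 0, 0, 0, 0, 0, -0.05, 1, 0, 0, 0, 0, 0, -0.05, 1, 0, 0, 0, 0, 0, 0, 1, 0, 0, 0, 0, 0, 0, 1]
}}

```text
clock: 29.55
eef_pos: [498.0, -384.5, 181.0]
tool_rot: [-3.141, -0.001, 1.268]
force: [-0.2, 0.2, -0.2]
width: 31.7
gripper_force: 59.5
```

```bash
python3 -c "
from h import *
plan((571.5,44,180),72.7)"
```

```text
at [ 498.  -384.5  181. ] [-3.141e+00 -1.000e-03  1.268e+00] t 29.55 rot [-0.01 -0.04 -0.08] shift mm [431.  -57.2   1. ]
```

>>> {"api": "carry_out", "payload": {
  "deltas": [0, 0, 0, 0.0479, -0.0064, 0, 1, 0, 0, 0, 0.0479, -0.0064, 0, 1, 0, 0, 0, 0.0479, -0.0064, 0, 1, 0, 0, 0, 0.0479, -0.0064, 0, 1, 0, 0, 0, 0.0479, -0.0064, 0, 1, 0, 0, 0, 0.0479, -0.0064, 0, 1, 0, 0, 0, 0.0479, -0.0064, 0, 1, 0, 0, 0, 0.0479, -0.0064, 0, 1, 0, 0, 0, 0.0479, -0.0064, 0, 1, 0, 0, 0, 0, 0, 0, 1, 0, 0, 0, 0, 0, 0, 1, 0, 0, 0, 0, 0, 0, 1]
}}

```text
clock: 31.05
eef_pos: [571.4, 41.7, 180.4]
tool_rot: [-3.141, 0.001, 1.265]
force: [-0.3, -0.5, -0.3]
width: 31.5
gripper_force: 59.5
```

```bash
python3 -c "
from h import *
plan((571.7,44,20),72.7)"
```

```text
at [571.4  41.7 180.4] [-3.141e+00  1.000e-03  1.265e+00] t 31.05 rot [-0.05  0.08 -0.23] shift mm [  2.3  -0.4 160.4]
```

>>> {"api": "carry_out", "payload": {
  "deltas": [0, 0, 0, 0.001, 0, 0.04, 1, 0, 0, 0, 0, 0, 0.04, 1, 0, 0, 0, 0, 0, 0.04, 1, 0, 0, 0, 0, 0, 0.03, 1, 0, 0, 0, 0, 0, 0.006, 1, 0, 0, 0, 0, 0, 0, 1, 0, 0, 0, 0, 0, 0, 1, 0, 0, 0, 0, 0, 0, 1]
}}

```text
clock: 32.05
eef_pos: [573.1, 44.6, 25.9]
tool_rot: [3.14, -0.001, 1.268]
force: [0.2, -0.7, -0.6]
width: 31.5
gripper_force: 59.5
```

```bash
python3 -c "
from h import *
plan((571.7,44,19.5),72.7)"
```

```text
at [573.1  44.6  25.9] [ 3.140e+00 -1.000e-03  1.268e+00] t 32.05 rot [ 0.1  -0.05 -0.07] shift mm [-1.  -1.2  6.4]
```

>>> {"api": "carry_out", "payload": {
  "deltas": [0, 0, 0, -0.001, -0.001, 0.004, 1, 0, 0, 0, 0, 0, 0.001, 1, 0, 0, 0, 0, 0, 0, 1, 0, 0, 0, 0, 0, 0, 1]
}}

```text
clock: 32.55
eef_pos: [571.1, 43.8, 19.8]
tool_rot: [-3.142, 0.0, 1.267]
force: [-0.2, -0.1, -0.7]
width: 31.3
gripper_force: 59.5
```

```bash
python3 -c "
from h import *
plan((571.7,44,19.5),72.7)"
```

```text
at [571.1  43.8  19.8] [-3.142  0.     1.267] t 32.55 rot [-0.    0.   -0.09] shift mm [0.4 0.5 0.3]
```

>>> {"api": "carry_out", "payload": {
  "deltas": [0, 0, 0, 0, 0, 0.0005, 0, 0, 0, 0, 0, 0, 0, 0, 0, 0, 0, 0, 0, 0, 0, 0, 0, 0, 0, 0, -0.01, 0, 0, 0, 0, 0, 0, -0.03, 0, 0, 0, 0, 0, 0, -0.05, 0, 0, 0, 0, 0, 0, -0.05, -1, 0, 0, 0, 0, 0, -0.05, -1, 0, 0, 0, -0.05, 0, 0, -1, 0, 0, 0, -0.05, 0, 0, -1, 0, 0, 0, 0, 0, 0, -1, 0, 0, 0, 0, 0, 0, -1]
}}

```text
clock: 34.05
eef_pos: [541.3, -51.2, 209.8]
tool_rot: [3.141, -0.001, 1.267]
force: [0.5, 0.6, -0.3]
width: 85.2
gripper_force: 0.0
```

```bash
python3 - <<'E'
from h import *
im,cal=shot('w9')
a=cv2.resize(im[60:260,200:420],(440,400)); b=cv2.resize(ctrl.get_image("side")[120:300,220:400,::-1],(360,400))
cv2.imwrite('pics/crop9.png',np.hstack([a,b]))
E
```

```text
34.1 [541.6 -50.4 209.5] [ 3.141e+00 -1.000e-03  1.269e+00] [-0.31  0.56  0.54  1.85 -0.38  0.84  0.12] 85.2
```

View pics/crop9.png

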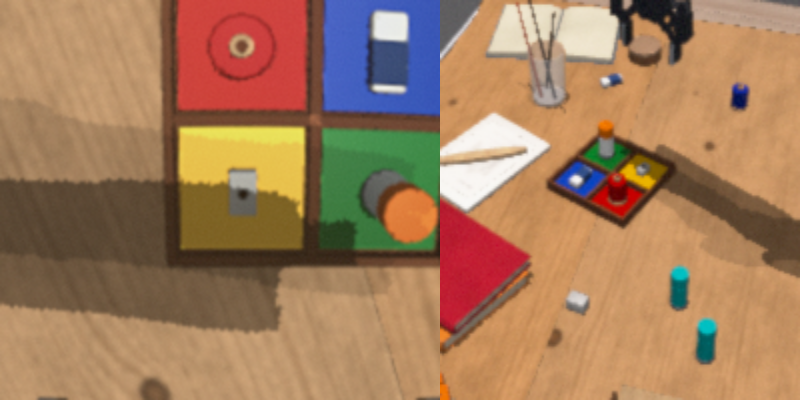

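The last view shows all four things upright and about central on their felts. The steel block and blue spool stand where they were, and the gripper is clear of everything.

```bash
python3 -c "
from cell import ctrl
print(ctrl.finish_job())"
```

```text
the job is handed in; nothing more can be done
None
```

The job is handed in after about 34 s of robot time: by the last camera views, all four kit things stand upright near the middle of their own felts and the steel block and blue spool look unmoved; the hand-in returned no verdict.

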